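Raise a water sample under the stand magnifier and hold it

ROBOT

A 6-joint arm with a two-finger parallel gripper is mounted at the origin on the work surface. World frame = base frame: x ahead of the robot, y to its left, z up, the work surface at z = 0. Lengths are in m, angles in rad, forces in N, time in s.
With the tool pointing down it reaches from about 0.375 to 0.9 m from the base axis. Payload 3.1 kg.
Tool frame: the origin (TCP) lies at the very end of the fingers, on their centre line; the grasp point (between the pads) lies manip.hold_point_z behind it (manip.hold_point_z is the distance from the TCP to the grasp point, in m); z points along the fingers, y is the line along which they close (so a half turn about z gives the same grasp; the last joint's range is limited). The gripper opens to 87 mm and grips with 3 to 60 N. Pads are 19 mm wide; open, the fingers measure 117 mm over their backs; the gripper's body (75 mm by 190 mm) begins 51 mm behind the grasp point.
Start: joints at [-1.48, 0.527, 1.433, -0, 1.181, -0.178], TCP at [0.166, -0.603, 0.223] pointing down, gripper open.
Joint ranges: [-3.08, 3.08], [-0.75, 2.2], [0.22, 2.44], [-1.43, 4.57], [0, 2.65], [-2.85, 2.85]. Speed limits (rad/s): [2.79, 2.79, 3.14, 3.14, 3.14, 3.14].

INTERFACE

Orientations are given as a 3x3 rotation matrix whose columns are the frame's x, y, z axes.
In Python, from station import manip gives the robot as it stands.
- The arm moves only by the shell command python3 -m creep 'ROWS' [OPENING] [FORCE]. ROWS is JSON, a list of rows, each a list of 4 numbers: the shift along the tool's x, y, z each as a share of 4 cm, from -1 to 1, then the turn about the tool's z as a share of 10 degrees, from -1 to 1. In form: [[tx, ty, tz, twist], ...]. A call has 1 to 10 rows; each row shifts and turns the commanded pose from where the row before left it, along the tool's axes as they then stand; what a row does not reach is not made up. A row lasts 1/8 s, in which the tool goes at most 62.5 mm and 10.7 degrees, less where a joint would pass 70% of its speed; a pose out of reach is approached as far as the arm can. A call with a number of a shift or a turn outside -1 to 1 is refused whole. A call with a gripper value outside its range is refused whole. OPENING is the opening, from -1 (shut) to 1 (fully open), set as the call begins (- or left out, the last holds). The fingers move at their own pace and stop on an object; FORCE is the grip in N (left out, the last holds). Time passes only in rows, so rows that do not move let the fingers close. It gives the time, the measured TCP pose, the force, the opening and the grip force at its end, in the units of the state.
- manip.observe(): the state, without advancing time (a new reading comes with each control period).
- manip.capture(name): name is "scene" or "top"; returns a dict with "image" (420x560x3 uint8, red, green, blue), "camera_matrix" (3x3 intrinsics, pixels), "rvec" (rotation vector, rad) and "tvec" (3), from world to camera coordinates, as OpenCV has them. Camera axes: x right, y down, z forward; pixel columns grow to the right and rows downward; lengths in m; the calibration is good to about 2 mm. A picture is of the moment at which its call begins. There is no depth.
- manip.sign_off(): hands the job in; it is judged then, once.
The state is a dict: "time_s": time; "joints": joint angles; "joint_vel": joint speeds; "joint_efforts": joint torques, N m; "tool_pos": TCP position; "ee_rot": TCP orientation; "force": force on the tool from outside, world axes, zero at the start; "torque": the same for the moment, N m; "width": opening from 0.0 (shut) to 1.0 (fully open); "finger_force": force on a finger pad.
Only numpy, scipy, OpenCV 4.12 (cv2) and the standard library are available. Lean on these libraries where they do the work, as an engineer would, in place of code of your own. Each camera call takes 0.05 s, during which the arm holds its last target. There are 200 camera calls.

TASK

Get the water sample ready for viewing at the test stand. First turn the lever on the lamp's dimmer box until it lies in line with the small index tab on the dial, and let go of it; then swing the cam lever of the magnifier stand to the point where it lifts the sample table highest, and keep it there with the fingers, because it springs back: the program finishes while still holding it. Do not shift the index tab, upset the sample pot or disturb the bottle, the jar and the case nearby.

Things in the scene. Friction and masses are not known exactly. Their poses are not given: they have to be found in the camera images.
- dimmer_axis (a point): Fixed point on the upright pivot of the dimmer lever, 10 mm above the top of the grey dimmer box (box 180 x 250 x 50 mm high, fixed to the bench). Its x axis is the box's x axis, pointing away from the robot at yaw 0; the box's centre is 45 mm from the pivot in its -x direction.
- dimmer_knob (a point): Middle of the upper part of the dimmer lever's upright black round knob (16 mm diameter, upright at the end of the flat steel lever, 83 mm from the pivot); the knob rises from the lever at 63 mm above the bench to 108 mm, and this point is 92 mm above the bench. The point's x axis runs along the lever, from the knob towards the pivot.
- dimmer (a joint): Angle of the dimmer lever, rad: 0 when it points in the box's -x direction (towards the robot side), growing counter-clockwise seen from above, range -1.05 to 1.05. It turns level, stays where it is left, and takes about 1 N at the knob. It starts on the negative side of the tab.
- tab (a joint): Angle of the index tab about the same pivot and counted the same way as the dimmer lever, so the two are in line when the values are equal. It is stiff and is not to be moved.
- tab_tip (a point): Top of the index tab, a flat aluminium block 30 x 10 x 6 mm on the dial, its length along the radius, 112 mm from the pivot and 56 mm above the bench, beyond the reach of the knob.
- cam_axis (a point): Fixed point on the level shaft of the magnifier stand's cam lever, 60 mm above the bench, abreast of the middle of the lever's grip rod (105 mm from the stand's middle, to its -y side). The stand is fixed to the bench. The shaft runs along this point's y axis; its x axis is the stand's x axis (away from the robot at yaw 0).
- cam_grip (a point): Point on the cam lever's black grip rod where it is best taken: the rod is 14 mm thick, parallel to the shaft and 120 mm from it, and sticks out 95 mm sideways from the end of the steel lever, away from the stand; this point is 55 mm from the lever, 40 mm from the free end.
- cam (a joint): Angle of the cam lever, rad: 0 at its rest stop, where the lever lies level, pointing in the stand's -x direction (towards the robot side), with the rod 60 mm above the bench. Grows as the lever swings up and over; the lift of the sample table is greatest when the lever stands upright (1.57, rod 180 mm above the bench) and falls off again beyond; far stop at 2.1. A spring pulls it back to 0 at all angles: about 3 N at the rod at rest, about 4.5 N upright.
- sample_table (a point): Middle of the floor of the round white sample table, 70 mm across with a 4 mm rim, which the eccentric pushes straight up: 100 mm above the bench at rest, 118 mm at the highest. A magnifier ring 76 mm across is fixed over it at 206 to 218 mm, held by a post behind it.
- pot_center (a point): Centre of the sample pot, a small lidded white pot 50 mm across and 30 mm high, loose on the sample table (about 50 g).
- bottle_center (a point): Centre of an amber bottle, 60 mm across and 120 mm high, loose; to be left alone.
- jar_center (a point): Centre of a white jar, 60 mm across and 80 mm high, loose; to be left alone.
- case_center (a point): Centre of a black meter case, 140 x 90 x 35 mm high, loose; to be left alone.
There are look-alikes about, which are no part of the job. Leave any blue or red look-alike of the part that bears pot_center alone.

How it is judged:
On the way, in this order (a step that is already met when the one before it is completed fails the run):
1. the dimmer lever is in line with the index tab and let go, the cam lever still down (angle between the x axis of dimmer_knob and the x axis of tab_tip, either way round below 0.1 rad and contact force between the fingers and dimmer below 0.1 N and value of joint cam below 0.6 rad), for 0.2 s.
2. the cam lever is at its highest lift, held by the fingers (value of joint cam between 1.4 and 1.74 rad and contact force between the fingers and cam above 1 N), for 0.3 s.
At the end, for the whole second after the job is handed in: The cam lever is within 0.17 rad of upright and still, the sample table within about 1 mm of its highest; the fingers press on the cam lever (over 1 N); the dimmer lever is within 0.1 rad of the tab; the pot stands upright (0.1 rad) within 12 mm of the table's middle (all of step 2 and velocity of joint cam between -0.1 and 0.1 rad/s and height (world z) of sample_table above 0.1165 m and angle between the x axis of dimmer_knob and the x axis of tab_tip, either way round below 0.1 rad and horizontal distance between pot_center and sample_table below 0.012 m and angle between pot_center's own z axis and vertical below 0.1 rad); the arm keeps its last pose, push and grip.
It fails at once if the index tab is shifted more than 5 mm (distance of tab_tip from where it was at the start of the episode above 0.005 m).
It fails at once if the sample pot is tipped or off its table (angle between pot_center's own z axis and vertical above 0.4 rad or distance between pot_center and sample_table above 0.04 m).
It fails at once if the bottle, the jar or the case is moved more than 20 mm (distance of any of bottle_center, jar_center, case_center from where it was at the start of the episode above 0.02 m).
It also fails if it takes over 59 s, if anything falls off the work surface, if the arm or the gripper's body presses on something with over 40 N, if the wrist force passes 120 N, or if a joint passes its speed limit or range.

## Working session

There is one attempt and no reset: what is moved stays moved. The work goes in short steps, Python scripts to look and compute and a shell command to move; the robot and the scene stay as the last step left them, time stands still between calls to the robot, and variables do not carry over. Pictures are saved under pics/ and viewed, at most 10 in all, crops included, and the job is handed in when it is done.

```bash
mkdir -p pics
cat > h.py <<'E'
import numpy as np,cv2,json
from station import manip
def cap(n):
    c=manip.capture(n); np.savez(f'/tmp/{n}.npz',**{k:c[k] for k in('image','camera_matrix','rvec','tvec')}); return c
def load(n): return dict(np.load(f'/tmp/{n}.npz'))
def ray(c,u,v,z):
    K=np.array(c['camera_matrix']);R=cv2.Rodrigues(np.array(c['rvec'],float))[0];t=np.array(c['tvec'],float).ravel()
    d=R.T@np.linalg.inv(K)@np.array([u,v,1.]);o=-R.T@t
    return o+d*(z-o[2])/d[2]
def proj(c,P): return cv2.projectPoints(np.array(P,float).reshape(-1,1,3),np.array(c['rvec'],float),np.array(c['tvec'],float),np.array(c['camera_matrix']),None)[0].reshape(-1,2)
E
python3 - <<'E'
from h import *
for n in('scene','top'):
    c=cap(n); cv2.imwrite(f'pics/{n}0.png',cv2.resize(c['image'][:,:,::-1],(800,600),interpolation=cv2.INTER_CUBIC))
    print(n,ray(c,280,210,0), (-cv2.Rodrigues(np.array(c['rvec'],float))[0].T@np.array(c['tvec']).ravel()))
s=manip.observe();print(s['tool_pos'],s['ee_rot'],s['force'],s['width'],manip.hold_point_z)
E
```

```text
scene [0.57448209 0.06713532 0.        ] [ 0.86659301 -0.40440686  0.99168864]
top [0.5995644  0.04580178 0.        ] [0.41622255 0.04951518 1.01992308]
[ 0.1659299  -0.6019157   0.22169285] [[ 9.64093395e-01  2.65563353e-01 -1.75939860e-04]
 [ 2.65563200e-01 -9.64091583e-01  1.89891057e-03]
 [ 3.34658921e-04 -1.87745029e-03 -9.99998182e-01]] [0.34114331 0.06191364 1.11016666] 0.999568960964937 0.0187
```

View pics/scene0.png

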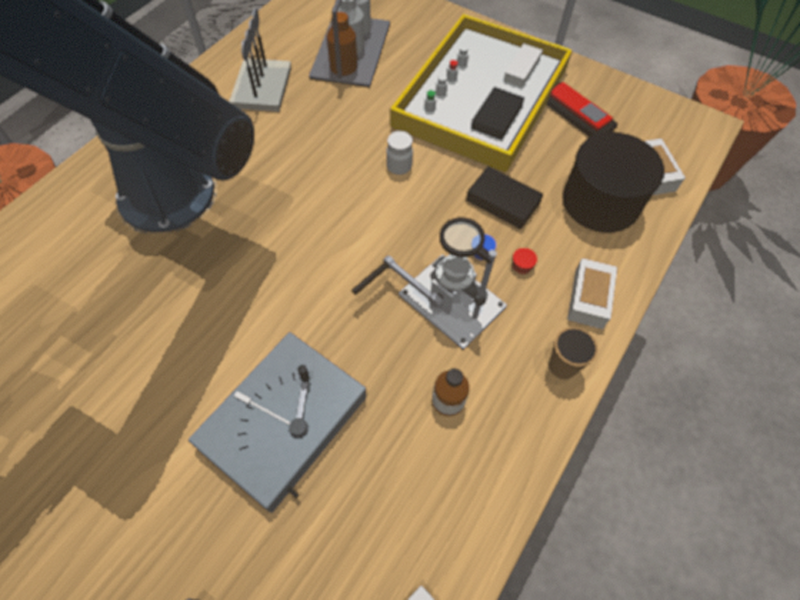

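View pics/top0.png

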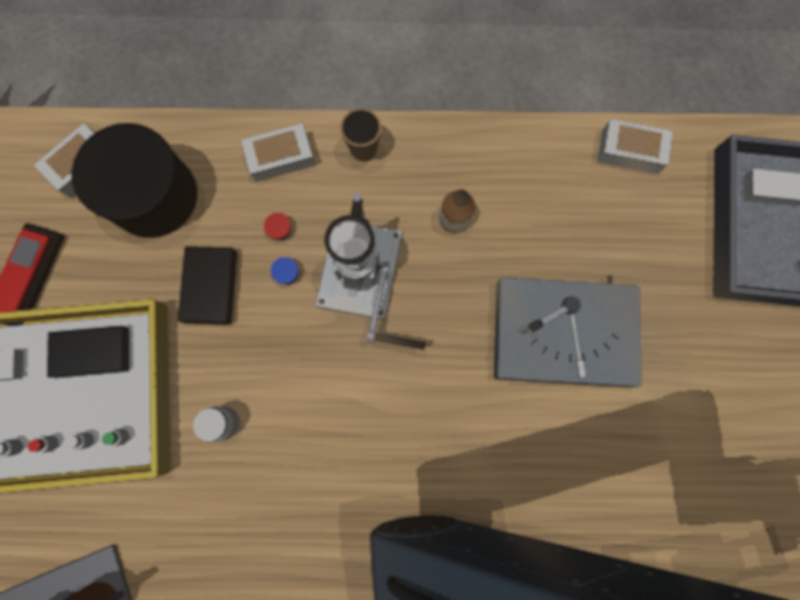

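Top view (800x600): dimmer pivot (571,305), knob top (530,328), tab (582,370), cam lever rod from (370,337) to (425,345), pot and table under the ring at (350,255). The scene view agrees: knob (304,375), tab (240,397), rod from (388,262) to (355,290).

Run:
```python
from h import *
T=load('top');S=load('scene');k=.7
for n,c,pts in(('top',T,dict(piv=(571,303,.06),knobtop=(535,324,.108),tab=(582,370,.056),rodA=(370,338,.06),rodB=(427,346,.06),bottle=(458,205,.11),lev=(388,266,.06))),
 ('scene',S,dict(piv=(298,427,.06),knobtop=(304,370,.108),tab=(243,398,.056),rodA=(388,262,.06),rodB=(355,291,.06)))):
    for q,(u,v,z) in pts.items(): print(n,q,ray(c,u*k,v*k,z).round(4))
# box corners by colour
# box outline (top z=.05) from top
im=T['image'];hsv=cv2.cvtColor(im,cv2.COLOR_RGB2HSV)
m=((hsv[...,0]>90)&(hsv[...,0]<125)&(hsv[...,1]>25)&(hsv[...,2]>60)).astype(np.uint8);m[:190]=0;m[275:]=0;m[:,:340]=0;m[:,455:]=0
cs=max(cv2.findContours(m,0,2)[0],key=cv2.contourArea);b=cv2.boxPoints(cv2.minAreaRect(cs))
P=np.array([ray(T,*p,.05)[:2] for p in b]);print(b,P,P.mean(0),np.linalg.norm(P-np.roll(P,1,0),axis=1))
cr=np.hstack([cv2.resize(im[180:280,340:460],(480,400),interpolation=2)])
cr2=cv2.resize(im[150:260,215:310],(320,400),interpolation=2)
cv2.imwrite('pics/crop.png',np.hstack([cr,cr2])[:,:,::-1])
```

```text
top piv [ 0.5859 -0.2533  0.06  ]
top knobtop [ 0.5417 -0.1769  0.108 ]
top tab [ 0.4697 -0.268   0.056 ]
top rodA [0.5217 0.0973 0.06  ]
top rodB [ 0.5086 -0.0011  0.06  ]
top bottle [ 0.7458 -0.0518  0.11  ]
top lev [0.6497 0.0677 0.06  ]
scene piv [ 0.5864 -0.2548  0.06  ]
scene knobtop [ 0.5492 -0.1826  0.108 ]
scene tab [ 0.4769 -0.2676  0.056 ]
scene rodA [0.5265 0.0953 0.06  ]
scene rodB [0.512  0.0072 0.06  ]Traceback (most recent call last):
  File "<stdin>", line 10, in <module>
ValueError: max() iterable argument is empty
```

```bash
cat >> h.py <<'E'
def plan(pts,yaws=None,R=None,p=None):
    """pts: waypoints (one per row); yaws: world angle (deg) of tool y after each row"""
    s=manip.observe(); p=np.array(s['tool_pos']) if p is None else p; R=np.array(s['ee_rot'])
    y=np.degrees(np.arctan2(R[1,1],R[0,1])); out=[]
    for i,q in enumerate(pts):
        a=np.radians(y);Y=np.array([np.cos(a),np.sin(a),0]);Z=np.array([0,0,-1.]);X=np.cross(Y,Z)
        d=np.array(q)-p; tw=0 if yaws is None else np.clip(-(yaws[i]-y)/10,-1,1)
        r=[round(float(v),2) for v in (X@d/.04,Y@d/.04,d[2]/-.04,tw)]
        p=p+.04*(r[0]*X+r[1]*Y+r[2]*Z); y-=10*r[3]; out.append(r)
    for i in range(0,len(out),10): print(json.dumps(out[i:i+10]))
    print('end',p.round(4),round(y,1))
def line(a,b,n): return [np.array(a)+(np.array(b)-np.array(a))*(i+1)/n for i in range(n)]
E
python3 - <<'E'
from h import *
s=manip.observe();a=s['tool_pos'];b=[.545,-.18,.18]
plan(line(a,b,18),np.r_[np.linspace(-78,-125,12),[-125]*6])
T=load('top');im=T['image']
cr=cv2.resize(im[180:280,340:460],(480,400),interpolation=2)
cr2=cv2.resize(im[150:260,215:310],(320,400),interpolation=2)
cv2.imwrite('pics/crop.png',np.hstack([cr,cr2])[:,:,::-1])
E
```

```text
[[0.66, -0.43, 0.06, 0.34], [0.64, -0.46, 0.06, 0.43], [0.6, -0.51, 0.05, 0.42], [0.56, -0.55, 0.06, 0.43], [0.52, -0.6, 0.06, 0.43], [0.47, -0.63, 0.06, 0.43], [0.43, -0.66, 0.06, 0.42], [0.37, -0.69, 0.05, 0.43], [0.32, -0.72, 0.06, 0.43], [0.27, -0.74, 0.06, 0.43]]
[[0.21, -0.76, 0.06, 0.42], [0.15, -0.78, 0.05, 0.43], [0.1, -0.78, 0.06, 0.0], [0.09, -0.78, 0.06, 0.0], [0.1, -0.78, 0.06, 0.0], [0.09, -0.78, 0.06, 0.0], [0.1, -0.79, 0.05, 0.0], [0.09, -0.78, 0.06, 0.0]]
end [ 0.545  -0.1799  0.1801] -125.0
```

View pics/crop.png

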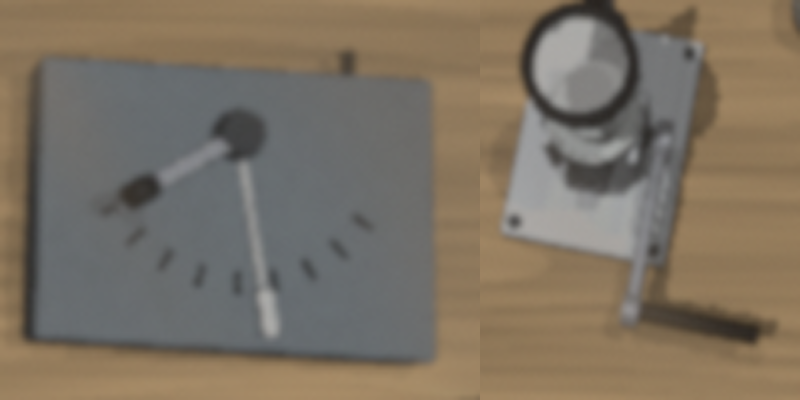

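Close up, the crop shows the dimmer lever left of the tab: pivot (240,133), knob (140,188), tab (267,313). The cam lever points down in the image, with its rod running to the right.

```bash
python3 -m creep '[[0.66, -0.43, 0.06, 0.34], [0.64, -0.46, 0.06, 0.43], [0.6, -0.51, 0.05, 0.42], [0.56, -0.55, 0.06, 0.43], [0.52, -0.6, 0.06, 0.43], [0.47, -0.63, 0.06, 0.43], [0.43, -0.66, 0.06, 0.42], [0.37, -0.69, 0.05, 0.43], [0.32, -0.72, 0.06, 0.43], [0.27, -0.74, 0.06, 0.43]]' 1
python3 -m creep '[[0.21, -0.76, 0.06, 0.42], [0.15, -0.78, 0.05, 0.43], [0.1, -0.78, 0.06, 0.0], [0.09, -0.78, 0.06, 0.0], [0.1, -0.78, 0.06, 0.0], [0.09, -0.78, 0.06, 0.0], [0.1, -0.79, 0.05, 0.0], [0.09, -0.78, 0.06, 0.0],[0,0,0,0],[0,0,0,0]]'
python3 - <<'E'
from h import *
for n in('scene','top'):
    c=cap(n)
T,S=load('top'),load('scene')
p=manip.observe()['tool_pos'];print(p,proj(T,[p]),proj(S,[p]),proj(S,[[.545,-.18,.108]]))
cv2.imwrite('pics/b.png',np.hstack([cv2.resize(S['image'][190:340,110:260],(400,400),interpolation=2),cv2.resize(T['image'][150:270,340:460],(400,400),interpolation=2)])[:,:,::-1])
E
```

```text
time_s: 1.35
tool_pos: [0.3771, -0.3673, 0.199]
ee_rot: [[0.894, -0.448, -0.0], [-0.448, -0.894, 0.001], [-0.001, -0.0, -1.0]]
force: [0.3, 0.2, 0.6]
width: 1.003
finger_force: 0.0
time_s: 2.6
tool_pos: [0.5445, -0.1807, 0.1806]
ee_rot: [[0.819, -0.573, -0.001], [-0.573, -0.819, 0.0], [-0.001, 0.001, -1.0]]
force: [-0.3, 0.2, -0.8]
width: 1.0
finger_force: 0.0
[ 0.54437866 -0.1812584   0.18088025] [[384.57433907 221.09943301]] [[207.3171659  244.65046668]] [[212.10889081 257.20051232]]
```

View pics/b.png

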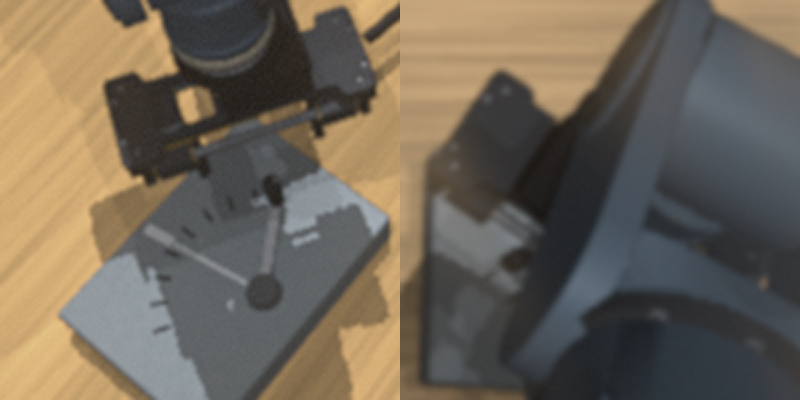

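The scene crop puts the knob top at full-image (210.5,257.5), against a predicted (212,257), so I'll go down and grip it.

```bash
python3 -m creep '[[0,0,0.7,0],[0,0,0.7,0],[0,0,0.7,0],[0,0,0.6,0],[0,0,0,0]]' >/dev/null
python3 -m creep '[[0,0,0,0],[0,0,0,0],[0,0,0,0],[0,0,0,0],[0,0,0,0],[0,0,0,0]]' -1 4
python3 - <<'E'
from h import *
p=np.array(manip.observe()['tool_pos']);c=np.array([.5862,-.254])
a0=np.arctan2(*(c-p[:2])[::-1]);r=np.linalg.norm(p[:2]-c);aT=.5*(np.arctan2(.268-.254,.5862-.4697)+np.arctan2(.2676-.254,.5862-.4769));print(a0,r,aT)
n=10;A=np.linspace(a0,aT,n+1)[1:];R=np.linspace(r,.083,n+1)[1:]
plan([[c[0]-q*np.cos(a),c[1]-q*np.sin(a),p[2]] for a,q in zip(A,R)],np.linspace(-125,-90,n+1)[1:])
E
```

```text
time_s: 4.08
tool_pos: [0.5451, -0.1805, 0.073]
ee_rot: [[0.819, -0.573, -0.0], [-0.573, -0.819, -0.0], [-0.0, 0.0, -1.0]]
force: [-1.2, 0.2, 0.6]
width: 0.402
finger_force: 0.0
-1.060965200541418 0.08425053537010409 0.12169504546637341
[[-0.09, 0.23, -0.0, -0.35], [-0.08, 0.24, -0.0, -0.35], [-0.07, 0.24, -0.0, -0.35], [-0.05, 0.24, -0.0, -0.35], [-0.03, 0.24, -0.0, -0.35], [-0.03, 0.25, -0.0, -0.35], [-0.0, 0.25, -0.0, -0.35], [0.0, 0.24, -0.0, -0.35], [0.02, 0.25, -0.0, -0.35], [0.03, 0.24, -0.0, -0.35]]
end [ 0.5037 -0.2641  0.073 ] -90.0
```

Still closing (width 0.40), so let it finish.

```bash
python3 -m creep '[[0,0,0,0],[0,0,0,0],[0,0,0,0],[0,0,0,0],[0,0,0,0],[0,0,0,0]]'
```

```text
time_s: 4.82
tool_pos: [0.5453, -0.1808, 0.073]
ee_rot: [[0.819, -0.574, 0.0], [-0.574, -0.819, -0.0], [0.001, 0.0, -1.0]]
force: [0.1, -1.4, -0.6]
width: 0.182
finger_force: 4.0
```

```bash
python3 -m creep '[[-0.09, 0.23, 0, -0.35], [-0.08, 0.24, 0, -0.35], [-0.07, 0.24, 0, -0.35], [-0.05, 0.24, 0, -0.35], [-0.03, 0.24, 0, -0.35], [-0.03, 0.25, 0, -0.35], [0, 0.25, 0, -0.35], [0, 0.24, 0, -0.35], [0.02, 0.25, 0, -0.35], [0.03, 0.24, 0, -0.35]]'
python3 -m creep '[[0,0,0,0],[0,0,0,0]]'
python3 - <<'E'
from h import *
S=cap('scene')
cv2.imwrite('pics/c.png',cv2.resize(S['image'][200:360,110:270],(600,600),interpolation=2)[:,:,::-1])
E
```

```text
time_s: 6.08
tool_pos: [0.5022, -0.2626, 0.0728]
ee_rot: [[1.0, 0.002, -0.003], [0.002, -1.0, 0.003], [-0.003, -0.003, -1.0]]
force: [-0.6, 1.2, 0.6]
width: 0.179
finger_force: 4.0
time_s: 6.32
tool_pos: [0.5025, -0.2635, 0.0727]
ee_rot: [[1.0, -0.0, -0.002], [-0.0, -1.0, 0.001], [-0.002, -0.001, -1.0]]
force: [-5.0, -1.1, 0.3]
width: 0.186
finger_force: 4.0
```

View pics/c.png

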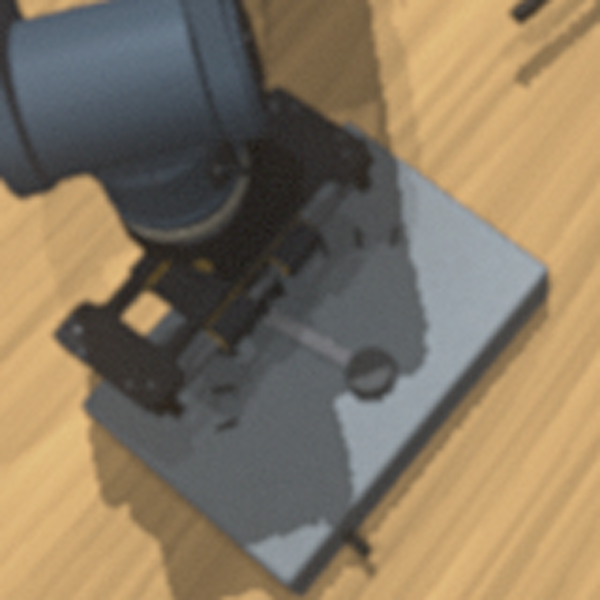

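The fingers hold the knob at the tab (knob between the pads at about (265,310), pivot (372,372)). Next I release it and rise.

```bash
python3 -m creep '[[0,0,0,0],[0,0,0,0],[0,0,0,0],[0,0,0,0],[0,0,0,0],[0,0,-0.7,0],[0,0,-0.8,0],[0,0,-0.9,0],[0,0,-0.9,0],[0,0,0,0]]' 0.8
python3 - <<'E'
from h import *
s=manip.observe();p=s['tool_pos'];print(np.round(s['joints'],2),p)
plan(line(p,[.516,.042,.18],10),np.linspace(-90,-10,11)[1:])
E
```

```text
time_s: 7.62
tool_pos: [0.5054, -0.2654, 0.2081]
ee_rot: [[1.0, -0.0, 0.006], [0.0, -1.0, -0.005], [0.006, 0.005, -1.0]]
force: [1.0, -0.1, -0.7]
width: 0.899
finger_force: 0.0
[-0.68  0.47  1.59  0.    1.07  0.89] [ 0.50541337 -0.2654162   0.20809041]
[[0.03, -0.77, 0.07, -0.8], [0.13, -0.76, 0.07, -0.8], [0.24, -0.73, 0.07, -0.8], [0.33, -0.69, 0.07, -0.8], [0.43, -0.64, 0.07, -0.8], [0.52, -0.57, 0.07, -0.8], [0.58, -0.49, 0.07, -0.8], [0.66, -0.41, 0.07, -0.8], [0.7, -0.31, 0.07, -0.8], [0.74, -0.22, 0.07, -0.8]]
end [0.5159 0.0421 0.1801] -10.0
```

```bash
python3 -m creep '[[0.03, -0.77, 0.07, -0.8], [0.13, -0.76, 0.07, -0.8], [0.24, -0.73, 0.07, -0.8], [0.33, -0.69, 0.07, -0.8], [0.43, -0.64, 0.07, -0.8], [0.52, -0.57, 0.07, -0.8], [0.58, -0.49, 0.07, -0.8], [0.66, -0.41, 0.07, -0.8], [0.7, -0.31, 0.07, -0.8], [0.74, -0.22, 0.07, -0.8]]'
python3 -m creep '[[0,0,0,0],[0,0,0,0]]'
python3 - <<'E'
from h import *
S=cap('scene');T=cap('top');print(manip.observe()['tool_pos'],manip.observe()['joints'])
print(proj(S,[[.516,.042,.06]]))
cv2.imwrite('pics/d.png',np.hstack([cv2.resize(S['image'][140:340,110:330],(440,400),interpolation=2),cv2.resize(T['image'][180:280,350:440],(360,400),interpolation=2)])[:,:,::-1])
E
```

```text
time_s: 8.88
tool_pos: [0.5132, 0.0445, 0.1757]
ee_rot: [[0.169, 0.986, -0.002], [0.986, -0.169, 0.0], [-0.0, -0.002, -1.0]]
force: [0.6, 0.1, -0.9]
width: 0.896
finger_force: 0.0
time_s: 9.12
tool_pos: [0.5138, 0.043, 0.1763]
ee_rot: [[0.175, 0.985, -0.001], [0.985, -0.175, -0.0], [-0.001, -0.001, -1.0]]
force: [0.8, 0.9, -0.1]
width: 0.899
finger_force: 0.0
[0.51407792 0.04246688 0.17670293] [-1.34288835e-01  4.46430499e-01  1.75213712e+00 -3.55198905e-04
  9.43373573e-01  4.22973348e-02]
[[257.27175935 195.23058617]]
```

View pics/d.png

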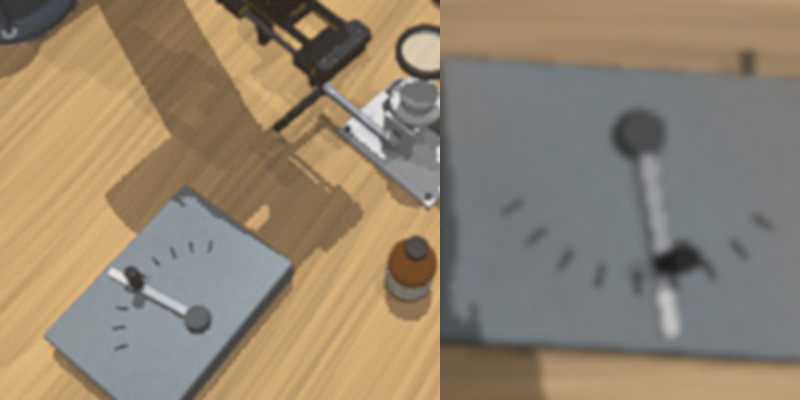

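The dimmer lever lies in line with the tab: in the right-hand crop, pivot (639,132), knob base (660,262) and tab (668,315) are on one line. In the scene crop the rod runs (328,88) to (278,128), as predicted. Next I go down onto the rod.

```bash
python3 -m creep '[[0,0.05,0.7,0],[0,0,0.8,0],[0,0,0.8,0],[0,0,0.7,0],[0,0,0.4,0],[0,0,0,0]]' >/dev/null
python3 -m creep '[[0,0,0,0],[0,0,0,0],[0,0,0,0],[0,0,0,0],[0,0,0,0],[0,0,0,0],[0,0,0,0],[0,0,0,0],[0,0,0,0],[0,0,0,0]]' -1 20
python3 -m creep '[[0,0,0,0],[0,0,0,0],[0,0,0,0],[0,0,0,0]]'
python3 - <<'E'
from h import *
s=manip.observe();p=np.array(s['tool_pos']);
u=np.array([np.cos(-.18),np.sin(-.18),0]);c=p+.12*u;n=20
plan([c-.12*np.cos(t)*u+np.array([0,0,.12*np.sin(t)]) for t in np.linspace(0,1.57,n+1)[1:]])
E
```

```text
time_s: 11.22
tool_pos: [0.5177, 0.0428, 0.0411]
ee_rot: [[0.174, 0.985, 0.003], [0.985, -0.174, -0.0], [0.0, 0.003, -1.0]]
force: [4.7, 0.1, -3.0]
width: 0.152
finger_force: 20.0
time_s: 11.72
tool_pos: [0.5177, 0.0428, 0.0412]
ee_rot: [[0.174, 0.985, 0.003], [0.985, -0.174, -0.0], [0.0, 0.003, -1.0]]
force: [5.0, -0.4, -2.9]
width: 0.156
finger_force: 20.0
[[-0.0, 0.01, -0.24, 0.0], [-0.0, 0.03, -0.23, 0.0], [-0.0, 0.04, -0.23, 0.0], [-0.0, 0.07, -0.23, 0.0], [-0.0, 0.08, -0.22, 0.0], [-0.0, 0.1, -0.21, 0.0], [-0.0, 0.11, -0.21, 0.0], [-0.0, 0.13, -0.19, 0.0], [-0.0, 0.15, -0.19, 0.0], [-0.0, 0.16, -0.17, 0.0]]
[[-0.01, 0.17, -0.16, 0.0], [0.0, 0.19, -0.15, 0.0], [0.0, 0.19, -0.13, 0.0], [0.0, 0.21, -0.11, 0.0], [0.0, 0.21, -0.1, 0.0], [-0.0, 0.22, -0.08, 0.0], [-0.0, 0.23, -0.07, 0.0], [-0.0, 0.23, -0.04, 0.0], [-0.0, 0.23, -0.03, 0.0], [-0.01, 0.24, -0.01, 0.0]]
end [0.6357 0.0212 0.1612] -10.0
```

```bash
python3 -m creep '[[0, 0.01, -0.24, 0], [0, 0.03, -0.23, 0], [0, 0.04, -0.23, 0], [0, 0.07, -0.23, 0], [0, 0.08, -0.22, 0], [0, 0.1, -0.21, 0], [0, 0.11, -0.21, 0], [0, 0.13, -0.19, 0], [0, 0.15, -0.19, 0], [0, 0.16, -0.17, 0]]'
python3 -m creep '[[0,0,0,0]]'
```

```text
time_s: 12.98
tool_pos: [0.5473, 0.0373, 0.1254]
ee_rot: [[0.173, 0.985, -0.008], [0.985, -0.173, 0.001], [-0.001, -0.008, -1.0]]
force: [-4.2, 0.6, -5.4]
width: 0.155
finger_force: 20.0
time_s: 13.1
tool_pos: [0.5481, 0.0371, 0.1262]
ee_rot: [[0.173, 0.985, -0.006], [0.985, -0.173, 0.0], [-0.001, -0.006, -1.0]]
force: [-4.8, 0.1, 0.4]
width: 0.154
finger_force: 20.0
```

Going well.

```bash
python3 -m creep '[[0, 0.17, -0.16, 0], [0, 0.19, -0.15, 0], [0, 0.19, -0.13, 0], [0, 0.21, -0.11, 0], [0, 0.21, -0.1, 0], [0, 0.22, -0.08, 0], [0, 0.23, -0.07, 0], [0, 0.23, -0.04, 0], [0, 0.23, -0.03, 0], [0, 0.24, -0.01, 0]]'
python3 -m creep '[[0,0,0,0],[0,0,0,0],[0,0,0,0]]'
python3 - <<'E'
from h import *
S=cap('scene');T=cap('top')
cv2.imwrite('pics/e.png',np.hstack([cv2.resize(S['image'][120:260,230:390],(457,400),interpolation=2),cv2.resize(T['image'][110:280,200:340],(330,400),interpolation=2)])[:,:,::-1])
p=np.array(manip.observe()['tool_pos']);print(p, p-[.5177,.0428,.0411],manip.observe()['force'])
E
```

```text
time_s: 14.35
tool_pos: [0.6317, 0.0218, 0.1641]
ee_rot: [[0.173, 0.985, -0.005], [0.985, -0.173, -0.001], [-0.002, -0.005, -1.0]]
force: [-8.0, -1.4, 7.7]
width: 0.152
finger_force: 20.0
time_s: 14.72
tool_pos: [0.6335, 0.0215, 0.164]
ee_rot: [[0.173, 0.985, -0.001], [0.985, -0.173, -0.002], [-0.002, -0.0, -1.0]]
force: [-5.7, -1.4, 6.8]
width: 0.153
finger_force: 20.0
[0.63345614 0.02146795 0.16396533] [ 0.11575614 -0.02133205  0.12286533] [-6.06806943 -0.84501318  7.27138754]
```

View pics/e.png

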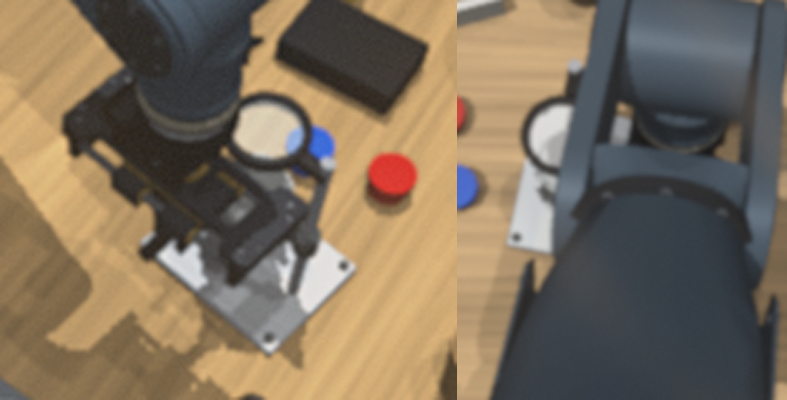

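The fingers hold the rod with the lever upright: tool travel gives about 1.53–1.55 rad. The ring is at (270,130) in the scene crop, and the bottle, jar and case were not approached. A small nudge, settle, then hand in.

```bash
python3 -m creep '[[0,0.06,0,0],[0,0,0,0],[0,0,0,0],[0,0,0,0],[0,0,0,0],[0,0,0,0],[0,0,0,0],[0,0,0,0]]'
python3 -c "
from station import manip
print(manip.sign_off())"
```

```text
time_s: 15.82
tool_pos: [0.6353, 0.0211, 0.1639]
ee_rot: [[0.173, 0.985, -0.002], [0.985, -0.173, -0.002], [-0.002, -0.002, -1.0]]
force: [-6.1, -1.2, 7.8]
width: 0.152
finger_force: 20.0
the job is handed in; nothing more can be done
None
```

I handed the job in at 15.8 s with the dimmer lever in line with the tab and released, and the cam lever held upright at about 1.55 rad (from tool travel) with a 20 N grip; the pot was partly hidden in the last picture and the judge returned no result.

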